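Refit the dust filter and snap the cover shut

ROBOT

A 6-joint arm with a two-finger parallel gripper is mounted at the origin on the work surface. World frame = base frame: x ahead of the robot, y to its left, z up, the work surface at z = 0. Lengths are in m, angles in rad, forces in N, time in s.
With the tool pointing down it reaches from about 0.25 to 0.725 m from the base axis. Payload 4 kg.
Tool frame: the origin (TCP) lies midway between the tips of the shut fingers; the grasp point (between the pads) lies 19 mm behind it (bot.grip_depth is the distance from the TCP to the grasp point, in m); z points along the fingers, y is the line along which they close (so a half turn about z gives the same grasp; the last joint's range is limited). The gripper opens to 85 mm and grips with 20 to 120 N. Pads are 22 mm wide; open, the fingers measure 114 mm over their backs; the gripper's body (76 mm by 85 mm) begins 54 mm behind the grasp point. The pads swing forward as they close: fully open they stand 13 mm farther back than shut.
Start: joints at [1.291, 0.241, 0.005, 1.335, 0, 1.571], TCP at [0.138, 0.481, 0.231] pointing down, gripper open.
Joint ranges: [-2.72, 2.72], [-1.05, 1.87], [-1.09, 1.28], [-1.99, 2.15], [-1.42, 1.44], [-3.14, 3.14]. Speed limits (rad/s): [2.79, 2.79, 3.14, 3.14, 3.14, 3.14].

INTERFACE

Orientations are given as a unit quaternion [x, y, z, w].
In Python, from workcell import bot gives the robot as it stands.
- The arm moves only by the shell command python3 -m creep 'ROWS'. ROWS is JSON, one flat list of numbers, 5 for each row, row after row: the shift along the world's x, y, z in m, then the turn about the world's z in rad, then the finger opening in m, from 0 to 0.0854. In form: [x, y, z, twist, claw, x, y, z, twist, claw, ...]. A call has 1 to 10 rows; each row is the pose to reach, as a shift and turn from the pose commanded when the call began; what a row does not reach only later rows make up. A row lasts 1/12 s, in which the tool goes at most 41.7 mm and 7.16 degrees, less where a joint would pass 70% of its speed; a pose out of reach is approached as far as the arm can. A call with a gripper value outside its range is refused whole. The fingers move at their own pace and stop on an object; the grip force is fixed at half the most. Time passes only in rows, so rows that repeat a pose let the fingers close. It gives the time, the measured TCP pose, the force, the opening and the grip force at its end, in the units of the state.
- bot.get_obs(): the state, without advancing time (a new reading comes with each control period).
- bot.camera(name): name is "scene" or "top"; returns a dict with "pixels" (400x640x3 uint8, red, green, blue), "camera_matrix" (3x3 intrinsics, pixels), "extrinsics" (4x4, takes a point from world to camera coordinates). Camera axes: x right, y down, z forward; pixel columns grow to the right and rows downward; lengths in m; the calibration is good to about 2 mm. A picture is of the moment at which its call begins. There is no depth.
- bot.job_done(): hands the job in; it is judged then, once.
Trained networks look in the newest picture that a camera, given by its name, has taken for a name from the list of things; names that differ only in an ending like _2 or _b are one class to them, and where a whole thing is asked for, a point or a joint stands for the part that bears it (a point fixed in the world has none). Each returns a list of dicts, best first, with "score" (0 to 1); they miss things now and then, are a little off and sometimes report something else, mostly with a low value. They report only what shows in the picture. A call takes as long as a camera call. They do not tell look-alikes from the thing itself.
- bot.look_for(camera, thing): "centre" ([column, row] as shares, 0 to 1, of the picture: columns of its width, rows of its height, amid what is visible of it).
- bot.place_of(camera, thing): "centre" ([column, row] as shares, 0 to 1, of the picture: columns of its width, rows of its height: a listed point, or the origin of a listed thing).
The state is a dict: "clock": time; "joint_pos": joint angles; "joint_vel": joint speeds; "tau": joint torques, N m; "eef_pos": TCP position; "tool_rot": TCP orientation; "ft_force": force on the tool from outside, world axes, zero at the start; "ft_torque": the same for the moment, N m; "grip_width": finger opening in m; "grasp_force": force on a finger pad.
Only numpy, scipy, OpenCV 4.12 (cv2) and the standard library are available. Lean on these libraries where they do the work, as an engineer would, in place of code of your own. Each camera call takes 0.05 s, during which the arm holds its last target. There are 200 camera calls.

TASK

Refit the cleaned filter cassette that stands on its end on the bench: lay it flat in the open bay of the dust box, orange grip rib up, fully down on the bay floor, then press the spring cover down until its catch clicks and holds it shut. The cover must stay shut with your hand off. Handle the filter under control, lay it down gently and never let it topple or fall over, and leave the drill, the ear defenders and the wooden shaping rib where they are.

Things in the scene. Friction and masses are not known exactly. Their poses are not given: they have to be found in the camera images.
- filter: Loose black filter cassette, pale pleat stripes, orange grip rib, 0.3 kg; stands on end at the start. Own axes: z along its length, x out of the rib face, y across. Origin: centre of the end it stands on. Block spans x -20..20, y -28..28, z 0..150 mm. Rib on the +x face: x 20..42, y -8..8, z 40..110 mm. Either end may go either way in the bay.
- filter_back (a point): Centre of the filter's plain face, on the other side from the rib (filter's own x -20, y 0, z 75 mm); lies on the bay floor when seated. Axes as the filter.
- filter_grip (a point): Centre of the outer face of the orange rib (filter's own x 42, y 0, z 75 mm). Axes as the filter.
- dust_box: Cream dust box fixed to the bench, 165 (x) by 300 (y) mm. Origin: centre of its underside; x from the latch side (robot side, give or take yaw) to the hinge side, y left, z up. The open filter bay lies between two solid cheeks (y -146..-86 and 86..146, x -70..80 mm, 110 mm high).
- bay (a point): Centre of the bay floor, 15 mm above the bench; axes as the dust box. The bay is 158 mm along y and 64 mm along x inside; its walls reach 30 mm above the floor.
- cover_hinge (a point): On the hinge axis of the cover, at its middle: 60 mm behind the bay centre (box +x), 47 mm above the bench; axes as the dust box; the hinge axis is y.
- cover (a joint): Cover angle, rad: 0 shut, 1.6 to 2.0 open at the start, 2.1 stop. Dark hood, 164 mm wide, 110 mm hinge to front edge, 40 mm deep, hollow towards the bay, yellow tab on its front edge; shut, its top is 87 mm above the bench. A spring lifts it unless the steel catch on the box front holds it: touches it at 0.11 rad, clicks over by 0.05, about 10 N on the tab; held it reads under 0.02.
- tab (a point): Centre of the outer face of the cover's yellow tab: 122 mm from the hinge along the cover, 40 mm off the hinge plane; on top when shut. Tab 50 mm wide, 10 mm thick, from 109 to 135 mm off the hinge. Axes turn with the cover: z out of its outer face, x towards the hinge.
- drill: Bystander: yellow and black cordless drill standing on its battery, 115 x 75 mm foot, 200 mm high; origin under the foot. Leave alone.
- earmuffs: Bystander: yellow ear defenders lying on the bench, two cups 90 x 34 x 70 mm, 150 mm over all along y, black band reaching 130 mm out along +x; origin on the bench between the cups. Leave alone.
- wood_rib: Bystander: flat dark wooden shaping rib 133 x 46 x 10 mm, long along x; origin under its middle. Leave alone.
Not all that is in view belongs to the job. Several things have the shape of the filter; the one meant has the colours described above.

How it is judged:
By the outcome, as a careful person would: the job done as asked, in the order asked, and still so for the second after the job is handed in, with the robot touching nothing.
It also fails if it takes over 72 s, if anything falls off the work surface, if the arm or the gripper's body presses on something with over 40 N, if the wrist force passes 120 N, or if a joint passes its speed limit or range.

## Working session

There is one attempt and no reset: what is moved stays moved. The work goes in short steps, Python scripts to look and compute and a shell command to move; the robot and the scene stay as the last step left them, time stands still between calls to the robot, and variables do not carry over. Pictures are saved under pics/ and viewed, at most 10 in all, crops included, and the job is handed in when it is done.

```bash
mkdir -p pics; cat > h.py <<'E'
from workcell import bot
import numpy as np, cv2
def snap(c,fn=None):
    d=bot.camera(c)
    if fn: cv2.imwrite('pics/'+fn,cv2.cvtColor(d['pixels'],cv2.COLOR_RGB2BGR))
    return d
def ray(d,uv):
    K=np.array(d['camera_matrix']);E=np.array(d['extrinsics'])
    r=E[:3,:3].T@np.linalg.solve(K,[uv[0],uv[1],1.]); o=-E[:3,:3].T@E[:3,3]
    return o,r/np.linalg.norm(r)
def atz(d,uv,z):
    o,r=ray(d,uv); return o+r*(z-o[2])/r[2]
def tri(d1,u1,d2,u2):
    (a,r),(b,s)=ray(d1,u1),ray(d2,u2)
    t=np.linalg.lstsq(np.c_[r,-s],b-a,rcond=None)[0]
    p,q=a+r*t[0],b+s*t[1]; return (p+q)/2,np.linalg.norm(p-q)
def proj(d,P):
    E=np.array(d['extrinsics']);K=np.array(d['camera_matrix'])
    p=(E[:3,:3]@np.atleast_2d(P).T).T+E[:3,3]; p=p@K.T; return p[:,:2]/p[:,2:]
E
python3 - <<'E'
from h import *
np.set_printoptions(precision=4,suppress=True)
ds={c:snap(c,c+'0.png') for c in('scene','top')}
for n in 'filter filter_back filter_grip dust_box bay cover_hinge tab drill earmuffs wood_rib'.split():
    for c in ds:
        print(n,c,[(np.round(np.array(r['centre'])*[640,400],1).tolist(),round(r['score'],2)) for r in bot.place_of(c,n)[:4]])
for c in ds: print(c,ray(ds[c],(320,200)))
o=bot.get_obs();print(o['eef_pos'],o['tool_rot'],o['grip_width'],o['clock'])
E
```

```text
filter scene [([456.9, 253.3], 0.9), ([327.7, 285.6], 0.7), ([391.1, 266.4], 0.66)]
filter top [([263.4, 183.7], 0.75), ([405.3, 160.5], 0.73), ([250.1, 286.8], 0.66), ([248.7, 232.9], 0.57)]
filter_back scene [([403.2, 252.5], 0.81), ([456.1, 226.6], 0.78), ([273.6, 167.6], 0.6), ([324.1, 266.2], 0.55)]
filter_back top [([266.5, 168.8], 0.97), ([257.7, 287.9], 0.91), ([249.8, 231.1], 0.76)]
filter_grip scene [([485.0, 245.9], 0.93), ([384.0, 233.8], 0.89), ([352.6, 261.2], 0.82)]
filter_grip top [([260.1, 194.4], 0.97), ([273.5, 231.4], 0.9), ([235.7, 293.2], 0.73)]
dust_box scene [([270.3, 169.6], 0.73)]
dust_box top [([407.9, 180.1], 0.59)]
bay scene []
bay top [([409.7, 180.1], 0.66)]
cover_hinge scene [([244.8, 164.4], 0.64), ([212.8, 137.3], 0.42)]
cover_hinge top [([404.9, 159.9], 0.86)]
tab scene [([217.1, 137.1], 0.72)]
tab top [([408.8, 131.2], 0.65), ([289.6, 110.5], 0.22)]
drill scene [([225.7, 298.8], 0.86), ([214.9, 135.4], 0.62)]
drill top [([289.8, 113.3], 0.57), ([216.4, 135.9], 0.5)]
earmuffs scene [([292.0, 377.0], 0.7)]
earmuffs top [([212.0, 134.1], 0.95)]
wood_rib scene []
wood_rib top [([330.0, 250.1], 0.64)]
scene (array([0.7879, 0.5881, 0.6698]), array([-0.3137, -0.6363, -0.7048]))
top (array([0.4691, 0.0645, 1.2215]), array([ 0.0448, -0.0003, -0.999 ]))
[0.1381 0.4806 0.2313] [0.1395 0.9902 0.     0.    ] 0.08534035188627388 1.1
```

View pics/scene0.png

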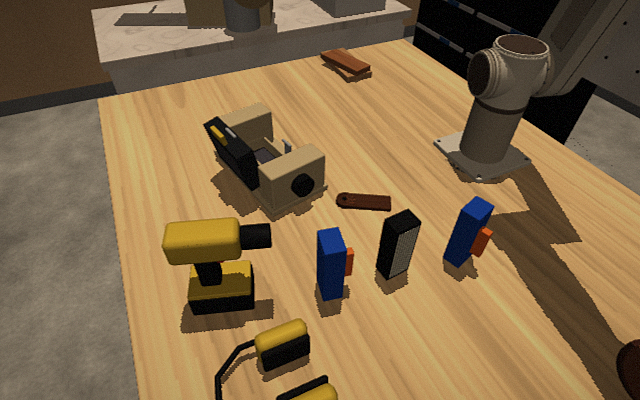

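View pics/top0.png

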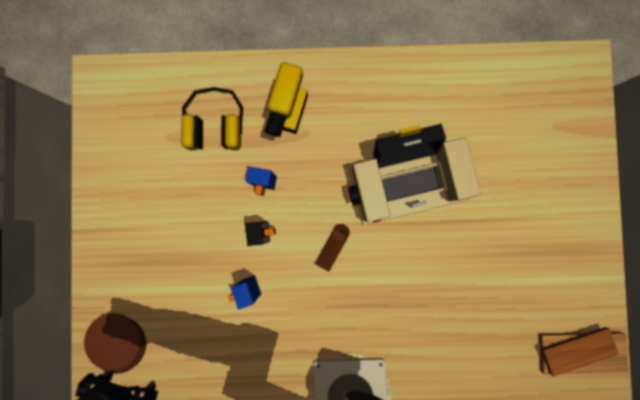

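The target is the black filter, at about scene (400,245) and top (257,232). Its orange rib points to the right in the top image, which is −y. The blue ones are decoys. The box is at about top (410,180), with the cover leaning back. I'll take crops to refine the poses.

```bash
python3 - <<'E'
from h import *
np.set_printoptions(precision=4,suppress=True)
T,S=snap('top'),snap('scene')
for n,a,b in [('filt',(248.7,232.9),(391.1,266.4)),('back',(249.8,231.1),(403.2,252.5)),('grip',(273.5,231.4),(384,233.8)),('box',(407.9,180.1),(270.3,169.6)),('hinge',(404.9,159.9),(244.8,164.4)),('tab',(408.8,131.2),(217.1,137.1))]:
    print(n,*tri(T,a,S,b))
print('bay',atz(T,(409.7,180.1),.015),'drill',atz(T,(289.8,113.3),.0),'wood',atz(T,(330,250),.01))
A=cv2.resize(S['pixels'][200:295,365:435],None,fx=6,fy=6,interpolation=cv2.INTER_CUBIC)
B=cv2.resize(T['pixels'][210:255,235:285],None,fx=6,fy=6,interpolation=cv2.INTER_CUBIC)
C=cv2.resize(T['pixels'][115:230,340:490],None,fx=2.5,fy=2.5,interpolation=cv2.INTER_CUBIC)
out=np.zeros((600,800,3),np.uint8); out[:570,:420]=A; out[:270,420:720]=B; out[275:275+C.shape[0],420:420+C.shape[1]]=C
cv2.imwrite('pics/c1.png',out[:,:,::-1])
E
```

```text
filt [0.449  0.2485 0.0366] 0.0215189329021206
back [0.4437 0.2468 0.0783] 0.005101105682845915
grip [0.4434 0.1858 0.0671] 0.0005028864639271231
box [ 0.5663 -0.1743  0.0031] 0.011912631884667365
hinge [ 0.6244 -0.1633  0.0476] 0.006082381583723807
tab [ 0.6792 -0.1546  0.152 ] 0.00422048283913356
bay [ 0.5706 -0.1794  0.015 ] drill [0.7656 0.1411 0.    ] wood [0.388  0.0408 0.01  ]
```

View pics/c1.png

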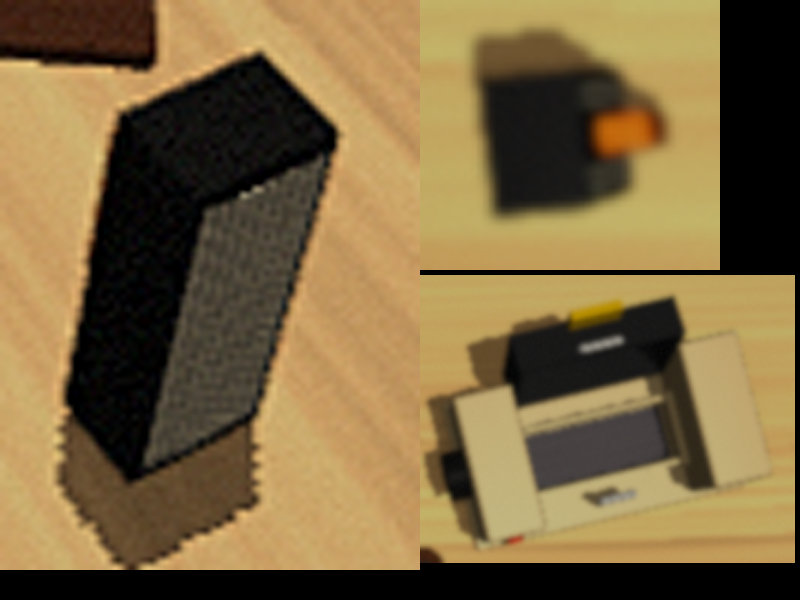

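```bash
cat > fit.py <<'E'
from h import *
from scipy.optimize import least_squares
np.set_printoptions(precision=4,suppress=True)
def pose(p,L): 
    c,s=np.cos(p[2]),np.sin(p[2]); L=np.array(L,float); return np.c_[p[0]+c*L[:,0]-s*L[:,1],p[1]+s*L[:,0]+c*L[:,1],L[:,2]]
E
python3 - <<'E'
from fit import *
T,S=snap('top'),snap('scene')
L=np.array([[-20,28,0],[-20,-28,0],[20,28,0],[-20,28,150],[-20,-28,150],[20,28,150],[20,-28,150]])/1e3
U=np.array([(386.7,280),(407.5,269.2),(376.3,266.7),(398.8,234.5),(421.2,222),(385,219.2),(408.7,208.8)])
G=np.array([[42,0,110],[-20,28,150],[-20,-28,150]])/1e3
GU=np.array([(235+(660-420)/6,210+128/6),(235+68/6,210+82/6),(235+76/6,210+213/6)])
f=lambda p:np.r_[(proj(S,pose(p,L))-U).ravel(),(proj(T,pose(p,G))-GU).ravel()]
r=least_squares(f,[.447,.225,-1.57]);print('filter',r.x,r.fun.round(1))
k=lambda x,y:[x,y,110]
B=np.array([k(80,146),k(80,86),k(-70,86),k(-70,146),k(80,-86),k(80,-146),k(-70,-146),k(-70,-86)])/1e3
BU=np.array([(354,162.2),(378.8,158.2),(390,215.8),(363.2,224.2),(444,142.2),(466.8,137.8),(480.8,193.8),(456.8,200.2)])
f=lambda p:(proj(T,pose(p,B))-BU).ravel()
r=least_squares(f,[.57,-.177,.25]);print('box',r.x,r.fun.round(1))
p=r.x
f=lambda q:(np.r_[proj(S,Q(q)),proj(T,Q(q))]-np.array([(217.1,137.1),(408.8,131.2)])).ravel()
Q=lambda q:pose(p,[[.06-.122*np.cos(q[0])+.04*np.sin(q[0]),0,.047+.122*np.sin(q[0])+.04*np.cos(q[0])]])
p=[.5685,-.177,p[2]] if 0 else p
r=least_squares(f,[1.8]);print('cover',r.x,r.fun.round(1),Q(r.x))
print('bay',pose(p,[[0,0,.015]]),proj(T,pose(p,[[0,0,.015]])),proj(S,pose(p,[[.06,0,.047]])))
E
```

```text
filter [ 0.4408  0.2262 -1.4825] [-0.3  0.6  0.5 -0.1 -1.6 -0.2 -0.8 -2.1  1.2 -1.3 -0.9 -1.4 -0.6 -1.9
 -2.7 -0.1 -2.8 -0.7 -1.7  0.8]
box [ 0.5595 -0.1789  0.1947] [-1.2  0.6 -2.5 -0.7 -0.1  0.4  3.1 -2.7 -0.6  0.2  0.1 -0.6  0.3  1.9
  0.8  0.8]
cover [1.7748] [-0.4 -2.1  0.9 -2.1] [[ 0.681  -0.1549  0.1584]]
bay [[ 0.5595 -0.1789  0.015 ]] [[409.6492 184.2041]] [[247.9079 163.1697]]
```

```bash
python3 - <<'E'
from h import *
T,S=snap('top'),snap('scene')
cv2.imwrite('pics/b1.png',cv2.resize(S['pixels'][100:220,195:335],None,fx=5,fy=5,interpolation=cv2.INTER_CUBIC)[:,:,::-1])
cv2.imwrite('pics/b2.png',cv2.resize(T['pixels'][120:230,345:485],None,fx=5,fy=5,interpolation=cv2.INTER_CUBIC)[:,:,::-1])
E
```

```text
(no output)
```

View pics/b1.png

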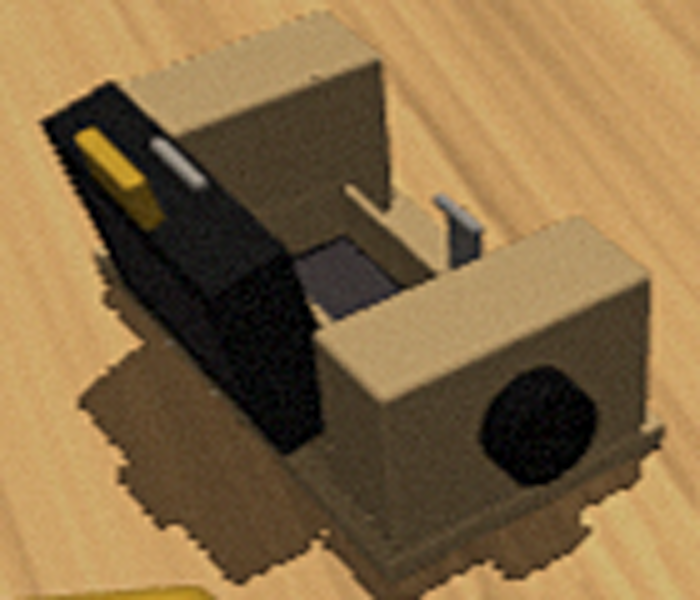

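View pics/b2.png

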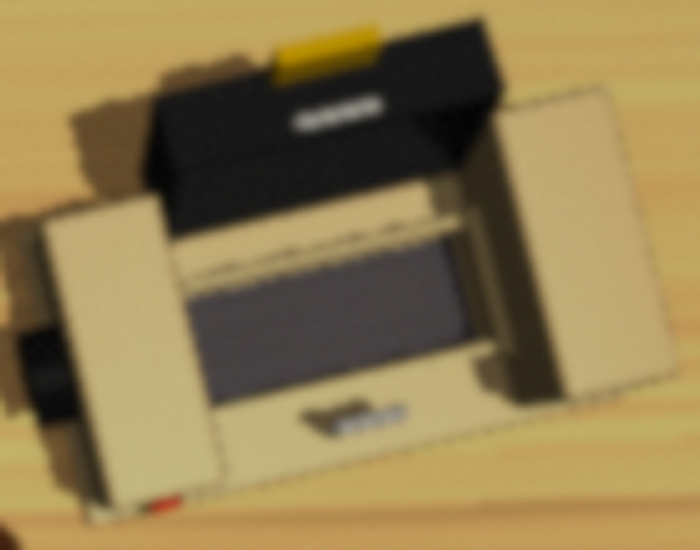

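```bash
python3 - <<'E'
from fit import *
T,S=snap('top'),snap('scene')
L=np.array([[-20,28,0],[-20,-28,0],[20,28,0],[-20,28,150],[-20,-28,150],[20,28,150],[20,-28,150]])/1e3
U=np.array([(386.7,280),(407.5,269.2),(376.3,266.7),(398.8,234.5),(421.2,222),(385,219.2),(408.7,208.8)])-.42
G=np.array([[42,0,110],[-20,28,150],[-20,-28,150]])/1e3
GU=np.array([(235+(660-420)/6,210+128/6),(235+68/6,210+82/6),(235+76/6,210+213/6)])-.42
for w in (0,1):
  f=lambda p:np.r_[(proj(S,pose(p,L))-U).ravel(),w*(proj(T,pose(p,G))-GU).ravel()]
  r=least_squares(f,[.447,.225,-1.57]);print('filter',r.x,r.fun.round(1))
f=lambda p:(proj(T,pose(p,G))-GU).ravel()
r=least_squares(f,[.447,.225,-1.57]);print('filter top',r.x,r.fun.round(1))
S5=np.array([[80,146,110,385,402],[80,86,110,315,337],[-70,146,110,648,275],[-70,86,110,575,217],[-70,-86,110,380,62],[-70,-146,110,325,12]])
T5=np.array([[80,146,110,42,225],[80,86,110,160,193],[-70,86,110,225,482],[-70,146,110,107,507],[80,-86,110,497,110],[80,-146,110,605,88],[-70,-146,110,678,372],[-70,-86,110,567,398],[-32,-79,45,495,342]])
su=S5[:,3:]/5-.4+[195,100];tu=T5[:,3:]/5-.4+[345,120]
for a,b in((1,0),(0,1),(1,1)):
  f=lambda p:np.r_[a*(proj(S,pose(p,S5[:,:3]/1e3))-su).ravel(),b*(proj(T,pose(p,T5[:,:3]/1e3))-tu).ravel()]
  r=least_squares(f,[.57,-.177,.25]);print('box',r.x,r.fun.round(1))
E
```

```text
filter [ 0.4416  0.2271 -1.4801] [ 0.1  1.5  0.8  0.8 -1.2  0.7 -0.5 -1.1  1.6 -0.5 -0.6 -0.4 -0.3 -1.1
 -0.  -0.  -0.  -0.  -0.   0. ]
filter [ 0.4413  0.2257 -1.4834] [-0.2  0.9  0.5  0.3 -1.5  0.  -0.9 -1.8  1.2 -1.  -0.9 -1.1 -0.5 -1.6
 -2.   0.2 -2.2 -0.5 -1.   1. ]
filter top [ 0.4418  0.2214 -1.5036] [-0.3  0.3 -0.2 -0.9  0.5  0.7]
box [ 0.5631 -0.1726  0.2213] [-0.4  1.2 -1.2 -0.2  1.7  0.2  0.6 -0.7  0.2 -0.9 -0.8 -0.5 -0.  -0.
 -0.  -0.  -0.  -0.  -0.   0.  -0.  -0.  -0.  -0.  -0.  -0.  -0.  -0.
 -0.  -0. ]
box [ 0.5603 -0.1785  0.2064] [-0.  -0.  -0.  -0.   0.  -0.   0.  -0.   0.  -0.   0.  -0.  -0.6 -1.4
 -0.8 -0.5  0.6  0.2  0.6  0.8 -1.2  0.2  0.5 -0.9  0.9  0.6 -0.4  1.
  0.3 -0.1]
box [ 0.5608 -0.1773  0.2096] [-1.1 -0.4 -1.5 -1.8  1.3 -0.8  0.5 -1.7  0.9 -2.   0.1 -1.6 -1.1 -1.4
 -1.3 -0.6  0.2  0.1  0.3  0.8 -1.8 -0.  -0.1 -1.2  0.5  0.2 -0.8  0.7
 -0.2 -0.4]
```

The box fits at about (0.561, −0.177) with yaw 0.21. The filter fits at about (0.4415, 0.224) with yaw −1.49. The tool can only point down, so the plan has three steps:
1. Grip the rib near its top.
2. Swing the filter flat about the finger axis.
3. Regrip the rib from above and place the filter.

First I move above the rib.

```bash
python3 -m creep '[0.307,-0.299,0,-1.21,0.04,0.307,-0.299,0,-1.21,0.04,0.307,-0.299,0,-1.21,0.04,0.307,-0.299,0,-1.21,0.04,0.307,-0.299,0,-1.21,0.04,0.307,-0.299,0,-1.21,0.04,0.307,-0.299,0,-1.21,0.04,0.307,-0.299,0,-1.21,0.04,0.307,-0.299,0,-1.21,0.04,0.307,-0.299,0,-1.21,0.04]'; python3 -c "
from workcell import bot;o=bot.get_obs();print(o['joint_pos'],o['eef_pos'],o['tool_rot'])"
```

```text
clock: 2.33
eef_pos: [0.4378, 0.1881, 0.2316]
tool_rot: [0.68, 0.733, 0.0, 0.0]
ft_force: [0.6, 1.1, 0.8]
grip_width: 0.0402
grasp_force: 0.0
[ 4.05746771e-01  1.93306824e-01 -5.46610292e-02  1.32204301e+00
  1.62394576e-04  1.90122417e+00] [0.4377699  0.18811251 0.23160434] [6.79982373e-01 7.33228349e-01 3.91939679e-04 8.49472519e-05]
```

```bash
python3 -m creep '[0,0,-0.04,0,0.04,0,0,-0.06,0,0.04,0,0,-0.06,0,0.04]'; python3 - <<'E'
from h import *
T,S=snap('top'),snap('scene')
A=cv2.resize(S['pixels'][130:290,350:470],None,fx=3.5,fy=3.5,interpolation=cv2.INTER_CUBIC)
B=cv2.resize(T['pixels'][190:270,225:315],None,fx=4,fy=4,interpolation=cv2.INTER_CUBIC)
out=np.zeros((560,800,3),np.uint8); out[:560,:420]=A; out[:320,420:780]=B
cv2.imwrite('pics/c2.png',out[:,:,::-1])
print(bot.get_obs()['eef_pos'])
E
```

```text
clock: 2.58
eef_pos: [0.4341, 0.1874, 0.167]
tool_rot: [0.679, 0.734, -0.004, -0.002]
ft_force: [-0.3, -0.1, -0.1]
grip_width: 0.0399
grasp_force: 0.0
[0.43611569 0.18958016 0.17117237]
```

View pics/c2.png

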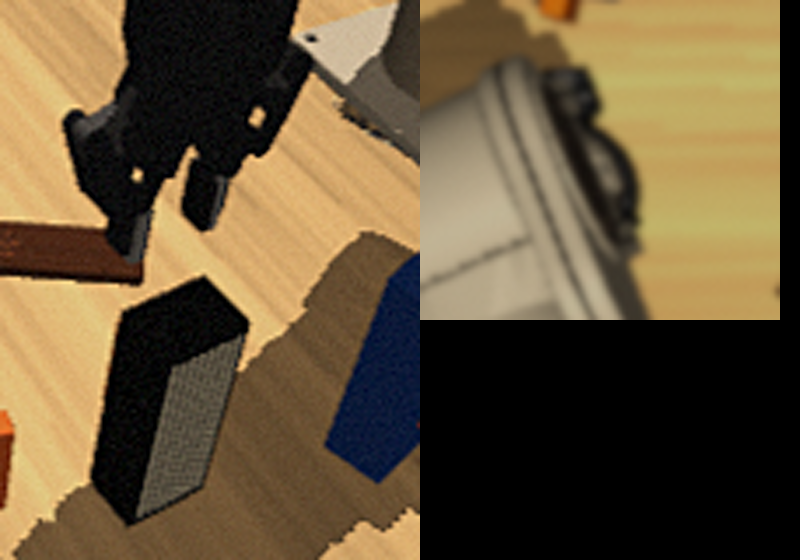

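```bash
python3 -m creep '[0.009,-0.0075,0,0,0.04,0.009,-0.0075,0,0,0.04,0.009,-0.0075,-0.03,0,0.04,0.009,-0.0075,-0.06,0,0.04,0.009,-0.0075,-0.085,0,0.04,0.009,-0.0075,-0.085,0,0.04,0.009,-0.0075,-0.085,0,0.04]'
```

```text
clock: 3.27
eef_pos: [0.4454, 0.1825, 0.0866]
tool_rot: [0.678, 0.735, -0.001, -0.0]
ft_force: [-0.1, -0.9, 0.2]
grip_width: 0.0401
grasp_force: 0.0
```

Positioned with no contact. Next I close on the rib.

```bash
python3 -m creep '[0,0,0,0,0.012,0,0,0,0,0.012,0,0,0,0,0.005,0,0,0,0,0.005,0,0,0,0,0.005]'
```

```text
clock: 3.68
eef_pos: [0.4473, 0.183, 0.0887]
tool_rot: [0.678, 0.735, 0.002, 0.001]
ft_force: [-0.9, -1.0, 6.4]
grip_width: 0.0145
grasp_force: 58.8
```

```bash
python3 -m creep '[0,0,0.008,0,0.005,0,0,0.016,0,0.005,0,0,0.025,0,0.005,0,0,0.025,0,0.005,0,0,0.025,0,0.005]'; cat > v.py <<'E'
import sys
from h import *
T,S=snap('top'),snap('scene')
x,y,w,h=map(int,sys.argv[2:6])
cv2.imwrite('pics/'+sys.argv[1],cv2.resize(S['pixels'][y:y+h,x:x+w],None,fx=3,fy=3,interpolation=cv2.INTER_CUBIC)[:,:,::-1])
E
python3 v.py c3.png 340 130 140 160
```

```text
clock: 4.1
eef_pos: [0.4462, 0.1826, 0.1122]
tool_rot: [0.678, 0.735, 0.001, 0.0]
ft_force: [-0.7, -0.7, -2.4]
grip_width: 0.0141
grasp_force: 58.5
```

View pics/c3.png

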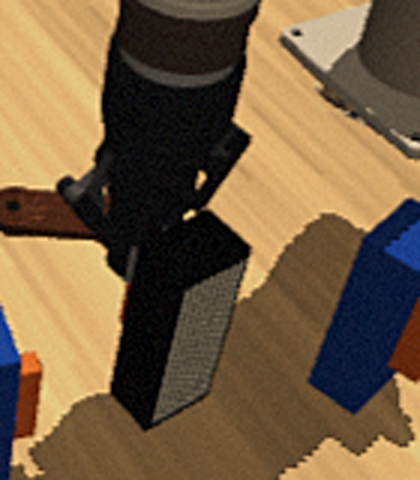

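The filter hangs upright in the grip, about 25 mm clear of the bench. I set its end down and swing the tool about the back bottom edge, tilting the filter toward its plain face.

```bash
python3 -m creep '[0,0,-0.015,0,0.005,0,0,-0.024,0,0.005,0,0,-0.027,0,0.005,-0.0007,0.0094,-0.0225,0,0.005,-0.0015,0.0193,-0.0187,0,0.005,-0.0022,0.0294,-0.0159,0,0.005,-0.003,0.0398,-0.0139,0,0.005,-0.0038,0.0503,-0.0129,0,0.005,-0.0046,0.0608,-0.0128,0,0.005,-0.0054,0.0713,-0.0135,0,0.005]'; python3 v.py c4.png 320 130 150 170
```

```text
clock: 5.03
eef_pos: [0.4398, 0.255, 0.0975]
tool_rot: [0.678, 0.735, -0.0, -0.0]
ft_force: [-0.4, 0.2, -2.7]
grip_width: 0.0145
grasp_force: 62.3
```

View pics/c4.png

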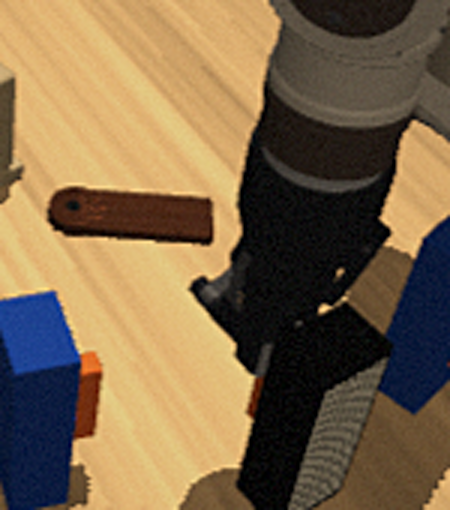

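The end slid instead of pivoting, and the filter is still held with only a slight tilt. I'll check whether the grip force eases if the opening is commanded close to the rib width, a millimetre or so off the bench.

```bash
python3 -m creep '[0,0,0,0,0.0142,0,0,0,0,0.0142]'; python3 -m creep '[0,0,0,0,0.0148,0,0,0,0,0.0148]';  python3 -m creep '[0,0,0,0,0.0153,0,0,0,0,0.0153]'
```

```text
clock: 5.3
eef_pos: [0.4398, 0.2534, 0.0974]
tool_rot: [0.678, 0.735, -0.001, 0.0]
ft_force: [0.4, -0.1, -3.4]
grip_width: 0.0142
grasp_force: 60.9
clock: 5.47
eef_pos: [0.4402, 0.2531, 0.0978]
tool_rot: [0.678, 0.735, -0.0, 0.0]
ft_force: [-0.5, -0.5, -2.2]
grip_width: 0.0149
grasp_force: 40.8
clock: 5.63
eef_pos: [0.4403, 0.2533, 0.0979]
tool_rot: [0.678, 0.735, 0.0, 0.0]
ft_force: [-0.4, 0.0, -2.9]
grip_width: 0.0155
grasp_force: 24.3
```

Grip force does ease with the commanded width, so I keep easing in small steps.

```bash
for i in 1; do python3 -m creep '[0,0,0,0,0.0156,0,0,0,0,0.0156]'; python3 -m creep '[0,0,0,0,0.0158,0,0,0,0,0.0158]'; done; python3 - <<'E'
from h import *
S=snap('scene'); m=(S['pixels'].max(2)>0)
# crude corner: lowest dark pixel of the filter
g=S['pixels'].astype(int); dark=(g.max(2)<60); dark[:, :380]=0; dark[:, 480:]=0
n,l,st,c=cv2.connectedComponentsWithStats(dark.astype(np.uint8)); i=np.argmax(st[1:,4])+1; print(st[i])
E
```

```text
clock: 5.8
eef_pos: [0.4403, 0.2535, 0.0979]
tool_rot: [0.678, 0.735, 0.0, 0.0]
ft_force: [-0.0, -0.4, -3.4]
grip_width: 0.0155
grasp_force: 15.2
clock: 5.97
eef_pos: [0.4404, 0.2536, 0.0981]
tool_rot: [0.678, 0.735, 0.0, 0.0]
ft_force: [0.3, -0.8, 1.7]
grip_width: 0.0159
grasp_force: 6.7
[ 382  152   98  147 5911]
```

```bash
cat > pl.py <<'E'
from fit import *
def pleat(show=True):
    S=snap('scene');g=cv2.medianBlur(S['pixels'],5).astype(int)
    m=((g.max(2)-g.min(2)<45)&(g.max(2)>62)&(g.max(2)<170)).astype(np.uint8)
    m[:180]=0;m[:,:330]=0;m[:,500:]=0
    n,l,st,c=cv2.connectedComponentsWithStats(m); i=np.argmax(st[1:,4])+1
    cnt=max(cv2.findContours((l==i).astype(np.uint8),cv2.RETR_EXTERNAL,cv2.CHAIN_APPROX_NONE)[0],key=cv2.contourArea)
    q=cv2.approxPolyN(cnt,4,ensure_convex=True).reshape(-1,2).astype(float)
    return S,st[i],q
if __name__=='__main__':
    S,st,q=pleat(); print(st,q.tolist())
    # long-axis tilt: fit x,y,z of P, yaw fixed, tilt phi about filter y; quad = back face inset
    o=bot.get_obs(); yaw=-1.495
    ex=np.array([np.cos(yaw),np.sin(yaw),0]);ey=np.array([-ex[1],ex[0],0]);ez=np.array([0,0,1.])
    def pts(p):
        P=p[:3];a=p[3]; up=np.cos(a)*ez-np.sin(a)*ex
        return np.array([P+s*ey*p[4]+t*up for s,t in((1,.005),(-1,.005),(-1,.145),(1,.145))])
    best=None
    for k in range(4):
      for d in(1,-1):
        qq=np.roll(q[::d],k,0)
        f=lambda p:np.r_[(proj(S,pts(p))-qq).ravel(),(p[4]-.026)*2000]
        r=least_squares(f,[.44,.26,.02,.3,.026])
        if best is None or r.cost<best.cost: best=r
    print('P',best.x[:3],'tilt deg',np.degrees(best.x[3]),'w',best.x[4],'cost',best.cost, o['eef_pos'],o['ft_force'],o['grip_width'])
E
python3 pl.py
```

```text
[403 259  49  39 328] [[451.0, 264.0], [392.0, 309.0], [427.0, 268.0], [445.0, 258.0]]
P [0.4622 0.3094 0.0555] tilt deg 18.867854922623714 w 0.024857669194738266 cost 523.3324428996854 [0.4404 0.2537 0.0981] [ 0.3064 -0.0536  0.3338] 0.015470535107863448
```

```bash
python3 v.py c5.png 320 170 170 150
```

```text
(no output)
```

View pics/c5.png

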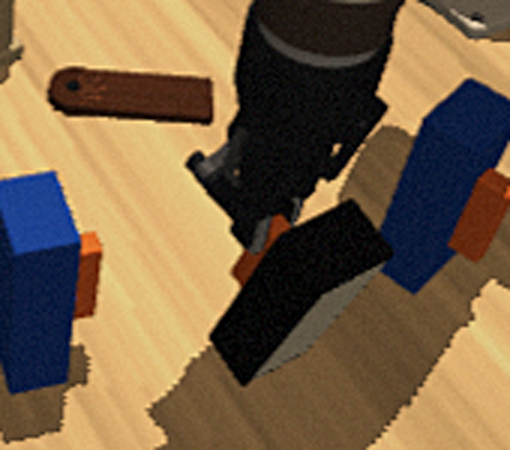

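Easing the grip let it swing under control to about 50°, rib side up, with the bottom edge on the bench. I continue the arc down with the light grip.

```bash
python3 -m creep '[-0.0007,0.0096,-0.0044,0,0.0158,-0.0014,0.0188,-0.0095,0,0.0158,-0.002,0.0275,-0.0155,0,0.0158,-0.0026,0.0356,-0.022,0,0.0158,-0.0026,0.0356,-0.022,0,0.0158]'; python3 -m creep '[-0.0006,0.0076,-0.0075,0,0.0158,-0.0011,0.0144,-0.0155,0,0.0158,-0.0016,0.0206,-0.024,0,0.0158,-0.0016,0.0206,-0.024,0,0.0158]'; python3 - <<'E'
from h import *
T,S=snap('top'),snap('scene')
for n in('filter','filter_grip','filter_back'):
  for c in('top','scene'): print(n,c,[(np.round(np.array(r['centre'])*[640,400],1).tolist(),round(r['score'],2)) for r in bot.place_of(c,n)[:4]])
E
```

```text
clock: 6.58
eef_pos: [0.4388, 0.2939, 0.0819]
tool_rot: [0.677, 0.736, 0.005, -0.002]
ft_force: [-8.9, 0.4, 30.7]
grip_width: 0.016
grasp_force: 31.6
clock: 6.92
eef_pos: [0.4376, 0.3159, 0.0559]
tool_rot: [0.676, 0.736, 0.006, -0.001]
ft_force: [0.9, -1.0, -3.1]
grip_width: 0.0159
grasp_force: 5.2
filter top [([249.1, 284.4], 0.8), ([244.3, 231.0], 0.73), ([263.9, 182.8], 0.6)]
filter scene [([401.6, 273.2], 0.97), ([454.7, 254.1], 0.88), ([329.9, 288.5], 0.78), ([226.9, 298.9], 0.43)]
filter_grip top [([232.7, 294.4], 0.94), ([216.8, 232.9], 0.85), ([255.6, 194.5], 0.81)]
filter_grip scene [([353.2, 260.8], 0.79), ([432.7, 290.0], 0.77), ([485.4, 244.1], 0.57), ([224.6, 298.0], 0.5)]
filter_back top [([254.6, 286.9], 0.78), ([265.0, 172.1], 0.66), ([215.6, 237.4], 0.65)]
filter_back scene [([323.7, 268.5], 0.94), ([426.3, 306.7], 0.65), ([225.1, 296.3], 0.45)]
```

```bash
python3 - <<'E'
from fit import *
T,S=snap('top'),snap('scene')
for n,a,b in [('origin',(244.3,231),(401.6,273.2)),('grip',(216.8,232.9),(432.7,290)),('back',(215.6,237.4),(426.3,306.7))]: print(n,*tri(T,a,S,b))
print(bot.get_obs()['eef_pos'],bot.get_obs()['ft_force'])
E
python3 v.py c6.png 340 180 170 150
```

```text
origin [0.4467 0.2656 0.0357] 0.003074105294529762
grip [0.4402 0.3339 0.0712] 0.007888696941326642
back [0.4348 0.3424 0.0203] 0.012181884596501805
[0.4358 0.3092 0.0512] [-0.2394  0.0142 -3.0954]
```

View pics/c6.png

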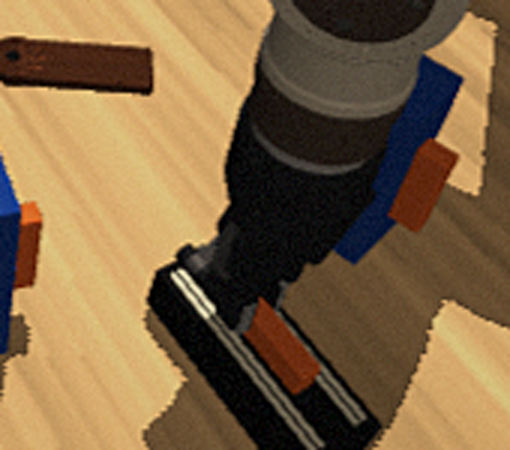

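The filter now lies roughly flat, rib up. It is held near one end of the rib and hangs about 10 mm off the bench. I lower it until the bench takes the weight, then regrip at the rib centre.

```bash
python3 -m creep '[0,0,-0.002,0,0.0156,0,0,-0.004,0,0.0156,0,0,-0.006,0,0.0156,0,0,-0.006,0,0.0156]'; python3 -m creep '[0,0,-0.002,0,0.0156,0,0,-0.004,0,0.0156,0,0,-0.004,0,0.0156]'
```

```text
clock: 7.85
eef_pos: [0.436, 0.3097, 0.0455]
tool_rot: [0.678, 0.735, -0.0, 0.0]
ft_force: [1.0, -0.7, -1.2]
grip_width: 0.0158
grasp_force: 8.8
clock: 8.1
eef_pos: [0.4362, 0.3103, 0.0433]
tool_rot: [0.678, 0.735, 0.001, -0.0]
ft_force: [-1.9, -1.2, 8.7]
grip_width: 0.0159
grasp_force: 10.5
```

```bash
python3 -m creep '[0,0,-0.001,0,0.0162,0,0,-0.001,0,0.017,0,0,-0.001,0,0.02,0,0,-0.001,0,0.03,0,0,-0.001,0,0.04]'; python3 -m creep '[0,0,0.03,0,0.04,0,0,0.06,0,0.04,0,-0.04,0.1,0,0.04,0,-0.08,0.14,0,0.04,0,-0.12,0.14,0,0.04,0,-0.16,0.14,0,0.04,0,-0.16,0.14,0,0.04]'; python3 - <<'E'
from fit import *
T,S=snap('top'),snap('scene')
R={}
for n in('filter','filter_grip','filter_back'):
  for c in('top','scene'): R[n,c]=[np.array(r['centre'])*[640,400] for r in bot.place_of(c,n)[:5]]
  for a in R[n,'top']:
    for b in R[n,'scene']:
      p,e=tri(T,a,S,b)
      if e<.015: print(n,a.round(1),b.round(1),p,e)
# orange rib in top
hsv=cv2.cvtColor(T['pixels'],cv2.COLOR_RGB2HSV)
for nm,D in(('top',T),('scene',S)):
  hsv=cv2.cvtColor(D['pixels'],cv2.COLOR_RGB2HSV)
  m=cv2.inRange(hsv,(5,170,110),(14,255,255))
  n,l,st,c=cv2.connectedComponentsWithStats(m)
  for i in range(1,n):
    if st[i,4]>25: print(nm,st[i],c[i].round(1),[cv2.minAreaRect(np.argwhere(l==i)[:,::-1].astype(np.float32))])
E
```

```text
clock: 8.52
eef_pos: [0.4359, 0.3099, 0.0406]
tool_rot: [0.678, 0.735, -0.0, -0.0]
ft_force: [0.5, -0.3, 0.6]
grip_width: 0.0393
grasp_force: 0.0
clock: 9.1
eef_pos: [0.4362, 0.1469, 0.1825]
tool_rot: [0.679, 0.734, 0.001, 0.001]
ft_force: [-0.8, -0.7, -0.9]
grip_width: 0.0398
grasp_force: 0.0
filter [264.  179.4] [329.3 288.4] [0.5826 0.2167 0.0026] 0.003718046853233379
filter [247.7 287.3] [457.4 251.3] [0.2976 0.2609 0.0182] 0.006532745418156135
filter_grip [258.3 191.7] [351.6 260.4] [0.5432 0.2229 0.0805] 0.005996607084114775
filter_grip [220.  236.9] [428.9 293.6] [0.4322 0.3287 0.045 ] 0.0008564015721671275
filter_grip [233.  296.6] [483.3 247.4] [0.2785 0.2944 0.0603] 5.096378973201344e-05
filter_back [263.5 172.5] [322.3 265.4] [0.5943 0.2081 0.0756] 0.0019007138842050283
top [255 186   7   7  40] [257.8 188.6] [((258.0, 189.0), (6.0, 6.0), 90.0)]
top [206 233  16   8  96] [213.3 236.4] [((213.48171997070312, 236.33535766601562), (6.515460968017578, 15.681278228759766), 83.6598129272461)]
top [ 546  329   73   47 1854] [581.9 352.4] [((581.7500610351562, 352.2500305175781), (27.51181411743164, 68.9376449584961), 71.56504821777344)]
scene [322  50  48  21 374] [346.   59.7] [((345.5535583496094, 59.38958740234375), (47.09027099609375, 10.852303504943848), 25.866357803344727)]
scene [480 227  13  10  72] [486.6 231.2] [((486.15380859375, 230.76925659179688), (12.203404426574707, 6.656403064727783), 33.6900634765625)]
scene [346 251   8  25  90] [348.6 263.3] [((349.3934326171875, 262.9924011230469), (6.198493480682373, 24.4377384185791), 4.085616588592529)]
scene [415 276  31  32 281] [430.4 291.5] [((429.9950256347656, 291.0997314453125), (39.54856872558594, 7.344734191894531), 47.862403869628906)]
```

```bash
python3 -m creep '[0,-0.04,0.02,0,0.04,0,-0.08,0.02,0,0.04,0,-0.12,0.02,0,0.04,0,-0.16,0.02,0,0.04,0,-0.18,0.02,0,0.04,0,-0.18,0.02,0,0.04]'; cat > rib.py <<'E'
from fit import *
T,S=snap('top'),snap('scene')
out={}
for nm,D,lo in(('top',T,(5,120,80)),('scene',S,(5,140,80))):
  m=cv2.inRange(cv2.cvtColor(D['pixels'],cv2.COLOR_RGB2HSV),lo,(13,255,255))
  n,l,st,c=cv2.connectedComponentsWithStats(m)
  for i in range(1,n):
    if st[i,4]>25: print(nm,st[i],c[i].round(1),cv2.boxPoints(cv2.minAreaRect(np.argwhere(l==i)[:,::-1].astype(np.float32))).round(1).tolist())
for n in('filter','filter_grip','filter_back'):
  for c in('top','scene'): print(n,c,[(np.array(r['centre'])*[640,400]).round(1).tolist() for r in bot.place_of(c,n)[:5]])
# black outline near the filter
for nm,D,(x0,x1,y0,y1) in(('top',T,(170,245,205,270)),('scene',S,(370,480,245,350))):
  g=D['pixels'].max(2); m=np.zeros_like(g); m[y0:y1,x0:x1]=(g[y0:y1,x0:x1]<58)
  n,l,st,c=cv2.connectedComponentsWithStats(m); i=np.argmax(st[1:,4])+1
  print(nm,'black',st[i],cv2.boxPoints(cv2.minAreaRect(np.argwhere(l==i)[:,::-1].astype(np.float32))).round(1).tolist())
E
python3 rib.py
```

```text
clock: 10.0
eef_pos: [0.4361, -0.0327, 0.2005]
tool_rot: [0.679, 0.734, -0.001, 0.0]
ft_force: [0.9, 0.2, 0.5]
grip_width: 0.0399
grasp_force: 0.0
top [254 185  12  10  35] [260.5 189. ] [[253.5, 186.5], [258.5, 181.5], [266.5, 189.5], [261.5, 194.5]]
top [205 231  29  10  62] [217.9 234.6] [[204.3000030517578, 234.0], [232.8000030517578, 230.1999969482422], [233.6999969482422, 236.89999389648438], [205.1999969482422, 240.8000030517578]]
top [  85  313   54   59 2418] [111.5 341.9] [[73.0, 342.0], [111.5, 303.5], [150.0, 342.0], [111.5, 380.5]]
top [ 544  329   74   46 1886] [580.6 351.7] [[543.2000122070312, 350.0], [609.0999755859375, 327.5], [618.0999755859375, 353.70001220703125], [552.0999755859375, 376.20001220703125]]
scene [470 226  23  31 372] [481.1 240.9] [[468.0, 252.0], [481.6000061035156, 224.8000030517578], [493.6000061035156, 230.8000030517578], [480.0, 258.0]]
scene [345 247   9  29 183] [349.  260.9] [[344.70001220703125, 275.0], [347.1000061035156, 246.60000610351562], [353.79998779296875, 247.1999969482422], [351.29998779296875, 275.5]]
scene [414 275  32  38 470]
[... 256 characters left out ...]
 [624.0, 392.0]]
filter top [[249.4, 287.5], [251.3, 230.5], [263.0, 180.3]]
filter scene [[455.7, 255.2], [402.0, 269.8], [327.7, 289.1], [367.3, 203.3]]
filter_grip top [[255.2, 194.1], [219.7, 236.5], [214.6, 138.8]]
filter_grip scene [[429.5, 293.2], [353.2, 262.4], [483.7, 246.9]]
filter_back top [[255.5, 290.0], [265.1, 170.9]]
filter_back scene [[453.3, 226.4], [423.9, 304.8], [322.6, 267.1]]
top black [194 234  11   9  74] [[194.0, 234.0], [204.0, 234.0], [204.0, 242.0], [194.0, 242.0]]
scene black [ 389  263   78   84 1797] [[384.1000061035156, 280.6000061035156], [412.6000061035156, 256.8999938964844], [469.8999938964844, 325.6000061035156], [441.3999938964844, 349.29998779296875]]
```

```bash
cat > flat.py <<'E'
from fit import *
def box(lx,ly,z0,z1): return np.array([[a*lx,b*ly,z] for a in(-1,1) for b in(-1,1) for z in(z0,z1)])
def mr(uv):
    h=cv2.convexHull(uv.astype(np.float32)); 
    return h[:,0]
def sil(D,L,p): return mr(proj(D,pose(p,L)))
def ext(h,angs): # support function
    return np.array([(h@np.array([np.cos(a),np.sin(a)])).max() for a in angs])
A=np.arange(0,2*np.pi,np.pi/8)
def hulls(T,S,win_s,win_t):
    res=[]
    for D,lo,(x0,x1,y0,y1) in((T,(4,110,70),win_t),(S,(4,140,70),win_s)):
        m=np.zeros(D['pixels'].shape[:2],np.uint8); m[y0:y1,x0:x1]=cv2.inRange(cv2.cvtColor(D['pixels'],cv2.COLOR_RGB2HSV),lo,(15,255,255))[y0:y1,x0:x1]
        m=cv2.morphologyEx(m,cv2.MORPH_CLOSE,np.ones((3,3)))
        n,l,st,c=cv2.connectedComponentsWithStats(m); i=np.argmax(st[1:,4])+1; res.append(np.argwhere(l==i)[:,::-1].astype(float))
    D=S;x0,x1,y0,y1=win_s;g=D['pixels'].max(2);m=np.zeros_like(g);m[y0:y1,x0:x1]=(g[y0:y1,x0:x1]<58)
    n,l,st,c=cv2.connectedComponentsWithStats(m); i=np.argmax(st[1:,4])+1; res.append(np.argwhere(l==i)[:,::-1].astype(float))
    return res
E
python3 - <<'E'
from flat import *
T,S=snap('top'),snap('scene')
rt,rs,bs=hulls(T,S,(370,480,245,355),(190,245,215,260))
print([len(a) for a in(rt,rs,bs)])
R=box(.035,.008,.04,.062);B=box(.075,.028,0,.04)
e=lambda o,D,L,p:ext(sil(D,L,p),A)-ext(o,A)
for nm,w in(('all',(1,1,1)),('scene',(0,1,1)),('top',(1,0,0)),('blk',(0,0,1)),('rib',(0,1,0))):
  f=lambda p:np.r_[w[0]*e(rt,T,R,p),w[1]*e(rs,S,R,p),w[2]*e(bs,S,B,p)]
  r=least_squares(f,[.435,.33,1.6],loss='soft_l1');print(nm,r.x,np.abs(r.fun).mean()/np.mean(w))
E
```

```text
[211, 512, 1797]
all [0.4354 0.3298 1.6   ] 1.0035041601372863
scene [0.4352 0.3295 1.5996] 1.2532161221648357
top [0.4352 0.3303 1.6   ] 0.4648154818321305
blk [0.4365 0.3292 1.6   ] 1.3972172719820302
rib [0.4347 0.3297 1.6   ] 1.047453685176401
```

The fit shows the filter flat on the bench, rib up, centred at about (0.435, 0.330). I go back over the rib centre and regrip.

```bash
python3 -m creep '[-0.001,0.3625,0,0,0.04,-0.001,0.3625,0,0,0.04,-0.001,0.3625,0,0,0.04,-0.001,0.3625,0,0,0.04,-0.001,0.3625,0,0,0.04,-0.001,0.3625,0,0,0.04,-0.001,0.3625,0,0,0.04,-0.001,0.3625,0,0,0.04,-0.001,0.3625,0,0,0.04,-0.001,0.3625,0,0,0.04]'; python3 -m creep '[0,0,0,0,0.04,0,0,0,0,0.04]'; python3 - <<'E'
from flat import *
T,S=snap('top'),snap('scene')
rt,rs,bs=hulls(T,S,(370,480,245,355),(190,245,215,260)); print(len(rs),len(bs))
E
```

```text
clock: 11.33
eef_pos: [0.4343, 0.3383, 0.2002]
tool_rot: [0.675, 0.738, 0.001, -0.001]
ft_force: [-0.0, 0.8, -0.0]
grip_width: 0.0398
grasp_force: 0.0
clock: 11.5
eef_pos: [0.4345, 0.3321, 0.2004]
tool_rot: [0.678, 0.735, -0.001, 0.0]
ft_force: [0.3, -0.4, 0.1]
grip_width: 0.0402
grasp_force: 0.0
517 1905
```

```bash
python3 -m creep '[0.0005,-0.002,-0.04,0,0.04,0.0005,-0.002,-0.08,0,0.04,0.0005,-0.002,-0.115,0,0.04,0.0005,-0.002,-0.14,0,0.04,0.0005,-0.002,-0.15,0,0.04,0.0005,-0.002,-0.1545,0,0.04,0.0005,-0.002,-0.1545,0,0.04]'; python3 -m creep '[0,0,0,0,0.02,0,0,0,0,0.012,0,0,0,0,0.005,0,0,0,0,0.005,0,0,0,0,0.005]'
```

```text
clock: 12.18
eef_pos: [0.4358, 0.3296, 0.0464]
tool_rot: [0.678, 0.735, -0.0, -0.0]
ft_force: [0.9, 0.4, 0.6]
grip_width: 0.0403
grasp_force: 0.0
clock: 12.6
eef_pos: [0.4366, 0.3312, 0.0484]
tool_rot: [0.678, 0.735, 0.002, 0.0]
ft_force: [-0.8, -0.6, 6.3]
grip_width: 0.0144
grasp_force: 62.2
```

```bash
python3 -m creep '[0,0,0.01,0,0.005,0,0,0.03,0,0.005,0,0,0.06,0,0.005,0,0,0.095,0,0.005,0,0,0.13,0,0.005,0,0,0.165,0,0.005,0,0,0.185,0,0.005,0,0,0.185,0,0.005]'; python3 -m creep '[0.02,-0.02,0,0.134,0.005,0.124,-0.505,0,0.134,0.005,0.124,-0.505,0,0.134,0.005,0.124,-0.505,0,0.134,0.005,0.124,-0.505,0,0.134,0.005,0.124,-0.505,0,0.134,0.005,0.124,-0.505,0,0.134,0.005,0.124,-0.505,0,0.134,0.005,0.124,-0.505,0,0.134,0.005,0.124,-0.505,0,0.134,0.005]'
```

```text
clock: 13.27
eef_pos: [0.4377, 0.3321, 0.2377]
tool_rot: [0.678, 0.735, 0.005, 0.001]
ft_force: [0.1, -0.2, -2.0]
grip_width: 0.0143
grasp_force: 61.1
clock: 14.1
eef_pos: [0.5331, -0.0582, 0.23]
tool_rot: [0.627, 0.779, -0.001, -0.001]
ft_force: [0.9, -0.1, -2.5]
grip_width: 0.0147
grasp_force: 61.0
```

```bash
python3 -m creep '[0,0,0,0,0.005,0,0,0,0,0.005,0.01,-0.04,0,0,0.005,0.02,-0.08,0,0,0.005,0.028,-0.11,0,0,0.005,0.028,-0.11,0,0,0.005,0.028,-0.11,0,0,0.005,0.028,-0.11,0,0,0.005]'; python3 - <<'E'
from flat import *
o=bot.get_obs();q=o['tool_rot'];yaw=2*np.arctan2(q[1],q[0])-np.pi/2
print(o['eef_pos'],'tool y ang',yaw)
T,S=snap('top'),snap('scene')
for D in(T,S):print(proj(D,[o['eef_pos']]))
# scene: orange + black/gray of filter
for nm,D in(('t',T),('s',S)):
  m=cv2.inRange(cv2.cvtColor(D['pixels'],cv2.COLOR_RGB2HSV),(3,110,50),(15,255,255)); 
  n,l,st,c=cv2.connectedComponentsWithStats(m)
  for i in range(1,n):
    if st[i,4]>20: print(nm,st[i],c[i].round(1))
for n in('filter','filter_grip','filter_back','bay','cover_hinge','dust_box','tab'):
  for c in('top','scene'): print(n,c,[((np.array(r['centre'])*[640,400]).round(1).tolist(),round(r['score'],2)) for r in bot.place_of(c,n)[:5]])
cv2.imwrite('pics/hold_s.png',S['pixels'][:,:,::-1]);cv2.imwrite('pics/hold_t.png',T['pixels'][:,:,::-1])
E
```

```text
clock: 14.77
eef_pos: [0.5615, -0.1646, 0.2303]
tool_rot: [0.627, 0.779, -0.0, -0.001]
ft_force: [-0.4, -0.4, -2.2]
grip_width: 0.0142
grasp_force: 61.1
[ 0.5615 -0.1646  0.2303] tool y ang 0.21645053183370666
[[422.4878 175.7138]]
[[263.3074  92.5419]]
t [408 172  15  12 129] [414.7 177.6]
t [254 185  12  11  90] [259.1 189.8]
t [374 219   8   4  24] [377.4 220.5]
t [229 294   5   7  26] [230.8 297.3]
t [  84  313   62   60 2849] [114.2 342.8]
t [ 540  328   87   48 2827] [582.  351.9]
s [   0    0  152  102 5965] [49.2 45.3]
s [397   0  22  26 194] [410.6  10.7]
s [320  48  52  35 878] [346.9  64.3]
s [261  84  14  20 168] [267.5  94.8]
s [493 175  30  40 214] [505.2 194.3]
s [409 180  13   6  23] [414.7 182. ]
s [471 182  16   8  33] [478.5 185.7]
s [418 185   8  10  26] [420.7 189.6]
s [404 187   8   7  21] [407.  190.6]
s [220 190   8  10  22] [223.2 194.9]
s [404 190  30  18 105] [418.2 198.4]
s [456 191  15  13  47] [462.9 197.7]
s [440 199  12  12  24] [446.6 203.5]
s [428 201  10  10  30] [432. 206.]
s [498 202  11  14  31] [503.8 209.5]
s [453 204   9  14  37] [456.2 209.2]
[... 725 characters left out ...]
8.2, 293.2], 0.95), ([248.5, 92.4], 0.63)]
filter_grip top [([428.2, 172.7], 0.87), ([232.5, 295.1], 0.81), ([254.9, 196.3], 0.64)]
filter_grip scene [([485.4, 247.1], 0.74), ([260.8, 90.7], 0.68), ([353.7, 265.0], 0.63)]
filter_back top [([255.6, 288.3], 0.93), ([261.0, 169.6], 0.73), ([407.6, 182.8], 0.44)]
filter_back scene [([263.6, 110.1], 0.85), ([322.9, 266.9], 0.72), ([247.6, 91.0], 0.65), ([452.9, 228.1], 0.61)]
bay top []
bay scene [([269.4, 165.1], 0.93)]
cover_hinge top [([404.9, 161.9], 0.69)]
cover_hinge scene [([246.2, 164.6], 0.79)]
dust_box top [([408.2, 182.4], 0.57)]
dust_box scene [([269.2, 168.4], 0.61)]
tab top [([410.0, 128.6], 0.78)]
tab scene [([214.1, 136.8], 0.84)]
```

```bash
cat > edge.py <<'E'
from flat import *
from scipy.ndimage import map_coordinates
from scipy.optimize import minimize
T,S=snap('top'),snap('scene')
def E(x,y,z,k): # z-face rectangle edges
    c=[(x[0],y[0]),(x[1],y[0]),(x[1],y[1]),(x[0],y[1])]
    return [((*c[i],z),(*c[(i+1)%4],z)) for i in k]
mm=1e-3
top=E((-70,80),(86,146),110,range(4))+E((-70,80),(-146,-86),110,range(4))+[((-32,-79,45),(-32,79,45)),((32,-79,45),(32,79,45))]
scn=E((-70,80),(86,146),110,range(4))+[((80,146,110),(80,146,12)),((-70,146,110),(-70,146,12)),((-70,-86,110),(-70,-86,50)),((-70,-86,110),(-70,-146,110)),((-70,-86,110),(20,-86,110))]
def samp(ed): return np.concatenate([np.linspace(a,b,60)[3:-3] for a,b in ed])*mm, np.concatenate([np.tile((np.array(b,float)-a)*mm/60,(54,1)) for a,b in ed])
def score(D,img,ed,p):
    P,d=samp(ed); u=proj(D,pose(p,P)); v=proj(D,pose(p,P+d))-u; n=np.c_[-v[:,1],v[:,0]]; n/=np.linalg.norm(n,axis=1)[:,None]
    s=0
    for c in range(3):
        f=lambda k:map_coordinates(img[:,:,c],[(u+k*n)[:,1],(u+k*n)[:,0]],order=1)
        s=s+np.abs(f(1.)-f(-1.))
    m=len(ed); s=s.reshape(m,-1); return np.minimum(s,120).mean()
im={c:cv2.GaussianBlur(cv2.imread(f'pics/{c}0.png')[:,:,::-1].astype(np.float32),(0,0),.8) for c in('top','scene')}
if __name__=='__main__':
  ft=lambda p:score(T,im['top'],top,p); fs=lambda p:score(S,im['scene'],scn,p)
  for nm,f in(('top',ft),('scene',fs),('both',lambda p:ft(p)+fs(p))):
    g=[(f((x,y,a)),x,y,a) for x in np.arange(.552,.573,.002) for y in np.arange(-.186,-.165,.002) for a in np.arange(.17,.26,.01)]
    b=max(g); r=minimize(lambda p:-f(p),b[1:],method='Nelder-Mead',options=dict(initial_simplex=np.array(b[1:])+np.vstack([np.zeros(3),np.diag([.002,.002,.01])]),xatol=1e-5)); print(nm,r.x,-r.fun)
E
python3 edge.py
```

```text
top [ 0.5579 -0.1774  0.1972] 76.97611236572266
scene [ 0.5625 -0.1738  0.2093] 83.04634094238281
both [ 0.5608 -0.1766  0.215 ] 153.88482666015625
```

Box fit: (0.561, −0.176) with yaw about 0.212, consistent across methods. I descend to just above the bay rim.

```bash
python3 -m creep '[-0.0005,-0.0115,0,-0.004,0.005,-0.0005,-0.0115,-0.03,-0.004,0.005,-0.0005,-0.0115,-0.06,-0.004,0.005,-0.0005,-0.0115,-0.09,-0.004,0.005,-0.0005,-0.0115,-0.11,-0.004,0.005,-0.0005,-0.0115,-0.125,-0.004,0.005,-0.0005,-0.0115,-0.128,-0.004,0.005,-0.0005,-0.0115,-0.128,-0.004,0.005]'; python3 -m creep '[0,0,-0.004,0,0.005,0,0,-0.008,0,0.005,0,0,-0.012,0,0.005,0,0,-0.012,0,0.005]'
```

```text
clock: 16.33
eef_pos: [0.5606, -0.1783, 0.102]
tool_rot: [0.629, 0.777, -0.001, -0.001]
ft_force: [-0.7, 0.9, -2.4]
grip_width: 0.0143
grasp_force: 61.0
clock: 16.67
eef_pos: [0.5616, -0.1779, 0.0912]
tool_rot: [0.629, 0.778, -0.0, 0.0]
ft_force: [-1.1, -0.4, -3.8]
grip_width: 0.0146
grasp_force: 61.1
```

```bash
python3 -m creep '[0,0.0015,-0.003,0,0.005,0,0.0015,-0.006,0,0.005,0,0.0015,-0.009,0,0.005,0,0.0015,-0.009,0,0.005]'
```

```text
clock: 17.0
eef_pos: [0.5611, -0.1761, 0.0816]
tool_rot: [0.629, 0.778, -0.0, -0.001]
ft_force: [-0.9, 0.5, -2.8]
grip_width: 0.0144
grasp_force: 61.1
```

The filter is below the rim with no contact, so it is in the bay. I lower it to the floor.

```bash
python3 -m creep '[0,0,-0.004,0,0.005,0,0,-0.008,0,0.005,0,0,-0.012,0,0.005,0,0,-0.015,0,0.005,0,0,-0.015,0,0.005]';python3 -m creep '[0,0,-0.002,0,0.005,0,0,-0.004,0,0.005,0,0,-0.005,0,0.005]'
```

```text
clock: 17.42
eef_pos: [0.5609, -0.1761, 0.0662]
tool_rot: [0.629, 0.778, -0.0, -0.001]
ft_force: [-0.2, 0.1, -2.5]
grip_width: 0.0143
grasp_force: 61.1
clock: 17.67
eef_pos: [0.5617, -0.1765, 0.0635]
tool_rot: [0.629, 0.778, 0.0, 0.0]
ft_force: [-4.2, 1.4, 9.7]
grip_width: 0.0141
grasp_force: 62.6
```

```bash
python3 -m creep '[0,0,0.002,0,0.015,0,0,0.002,0,0.0165,0,0,0.002,0,0.02,0,0,0.002,0,0.03,0,0,0.002,0,0.03]';python3 -m creep '[0,0,0.03,0,0.03,0,0,0.07,0,0.03,0,0,0.11,0,0.03,0,0.0,0.15,0,0.03,-0.03,0.02,0.17,0,0.02,-0.06,0.05,0.17,0,0,-0.1,0.08,0.17,0,0,-0.14,0.1,0.17,0,0,-0.18,0.1,0.17,0,0,-0.18,0.1,0.17,0,0]'; python3 - <<'E'
from flat import *
T,S=snap('top'),snap('scene')
rt,rs,bs=hulls(T,S,(225,330,110,200),(370,460,140,220))
print([(len(a),a.mean(0).round(1)) for a in(rt,rs)])
R=box(.035,.008,.055,.077)
e=lambda o,D,L,p:ext(sil(D,L,p),A)-ext(o,A)
for nm,w in(('top',(1,0)),('scene',(0,1)),('both',(1,1))):
  f=lambda p:np.r_[w[0]*e(rt,T,R+[0,0,p[3]],p),w[1]*e(rs,S,R+[0,0,p[3]],p),100*p[3]*(nm!='both')]
  r=least_squares(f,[.561,-.176,1.78,0.],x_scale=[.01,.01,.1,.01]);print(nm,r.x,np.abs(r.fun).mean())
print([(np.array(r['centre'])*[640,400]).round(1) for r in bot.place_of('top','filter_grip')],[(np.array(r['centre'])*[640,400]).round(1) for r in bot.place_of('scene','filter_grip')])
E
```

```text
clock: 18.08
eef_pos: [0.5619, -0.1764, 0.0645]
tool_rot: [0.629, 0.778, 0.0, 0.0]
ft_force: [0.0, -0.1, -0.7]
grip_width: 0.03
grasp_force: 0.0
clock: 18.92
eef_pos: [0.375, -0.0745, 0.2336]
tool_rot: [0.628, 0.778, -0.001, -0.002]
ft_force: [-0.3, -0.3, 0.2]
grip_width: -0.0003
grasp_force: 0.0
[(192, array([414.5, 181.2])), (206, array([266.9, 148.9]))]
top [ 0.5624 -0.1807  1.7799  0.0001] 0.19799876220158608
scene [ 0.5634 -0.1761  1.78    0.0001] 0.5832804514461138
both [ 0.5629 -0.178   1.7787 -0.0015] 0.952194494407013
[array([415.4, 180.3]), array([258.7, 194. ]), array([230.6, 294.1]), array([290.8, 110.1])] [array([266.4, 146.8]), array([352.7, 263. ]), array([482.6, 245.6])]
```

The rib fit shows the filter seated at the expected height. Next is the cover. I turn the closed fingers by 90° and pass above the cover to a point behind the tab.

```bash
python3 -m creep '[0,0,0.015,0.12,0,0.03,-0.007,0.015,0.24,0,0.06,-0.014,0.015,0.36,0,0.09,-0.02,0.015,0.48,0,0.12,-0.026,0.015,0.6,0,0.15,-0.032,0.015,0.72,0,0.18,-0.038,0.015,0.84,0,0.2,-0.044,0.015,0.96,0,0.22,-0.05,0.015,1.08,0,0.24,-0.054,0.015,1.2,0]'; python3 -m creep '[0.03,-0.006,0,0.12,0,0.06,-0.012,0,0.24,0,0.088,-0.017,0,0.37,0,0.088,-0.017,0,0.37,0,0.088,-0.017,0,0.37,0]'; python3 - <<'E'
from fit import *
o=bot.get_obs();q=o['tool_rot'];d=np.array(o['eef_pos'][:2])-[.5615,-.1765]
print('box',d@[.9776,.2104],d@[-.2104,.9776],'ang',2*np.arctan2(q[1],q[0])-np.pi/2)
T,S=snap('top'),snap('scene')
f=lambda n,c:[((np.array(r['centre'])*[640,400]).round(1).tolist(),round(r['score'],2)) for r in bot.place_of(c,n)[:2]]
a,b=f('tab','top'),f('tab','scene');print(a,b)
if a and b: print(tri(T,a[0][0],S,b[0][0]))
E
```

```text
clock: 19.95
eef_pos: [0.6244, -0.1315, 0.2476]
tool_rot: [0.077, 0.997, -0.0, -0.0]
ft_force: [0.1, 1.0, 0.6]
grip_width: 0.0001
grasp_force: 0.0
clock: 20.37
eef_pos: [0.7116, -0.148, 0.2435]
tool_rot: [-0.104, 0.995, 0.001, -0.002]
ft_force: [0.2, 0.4, -0.7]
grip_width: -0.0004
grasp_force: 0.0
box 0.1527255775450812 -0.0037094857628301846 ang 1.7797561081535345
[([407.6, 130.1], 0.57)] [([216.1, 138.1], 0.97)]
(array([ 0.6821, -0.1519,  0.1519]), np.float64(0.004455986596941496))
```

```bash
python3 -m creep '[-0.005,-0.001,-0.02,0,0,-0.005,-0.001,-0.045,0,0,-0.005,-0.001,-0.065,0,0,-0.005,-0.001,-0.08,0,0,-0.005,-0.001,-0.086,0,0,-0.005,-0.001,-0.086,0,0]'
```

```text
clock: 21.07
eef_pos: [0.7031, -0.148, 0.1633]
tool_rot: [-0.105, 0.995, 0.0, -0.001]
ft_force: [-0.1, 0.2, 0.2]
grip_width: -0.0002
grasp_force: 0.0
```

```bash
python3 -m creep '[0,0,-0.009,0,0,-0.004,-0.001,-0.009,0,0,-0.0137,-0.003,-0.007,0,0,-0.0254,-0.0055,0,0,0,-0.037,-0.008,0.006,0,0,-0.048,-0.0103,0.01,0,0,-0.06,-0.0128,0.012,0,0,-0.072,-0.0156,0.013,0,0,-0.072,-0.0156,0.013,0,0]'; python3 - <<'E'
from fit import *
o=bot.get_obs();d=np.array(o['eef_pos'][:2])-[.5615,-.1765]
print('box',d@[.9776,.2104],d@[-.2104,.9776])
T,S=snap('top'),snap('scene')
f=lambda n,c:[((np.array(r['centre'])*[640,400]).round(1).tolist(),round(r['score'],2)) for r in bot.place_of(c,n)[:2]]
a,b=f('tab','top'),f('tab','scene');print(a,b)
if a and b: print(tri(T,a[0][0],S,b[0][0]))
E
```

```text
clock: 21.82
eef_pos: [0.6314, -0.1647, 0.1786]
tool_rot: [-0.104, 0.995, -0.001, 0.001]
ft_force: [-0.4, -0.8, -0.4]
grip_width: 0.0003
grasp_force: 0.0
box 0.0708116077773009 -0.003171880948988325
[([415.4, 151.6], 0.55)] [([241.6, 118.5], 0.74)]
(array([ 0.6209, -0.1606,  0.1822]), np.float64(0.004102559556705464))
```

The cover follows the fingers and is at about 1.25 rad. I continue along the arc.

```bash
python3 -m creep '[-0.0179,-0.0039,-0.003,0,0,-0.0328,-0.0071,-0.006,0,0,-0.0487,-0.0105,-0.011,0,0,-0.0626,-0.0135,-0.018,0,0,-0.0765,-0.0165,-0.0275,0,0,-0.0883,-0.019,-0.0375,0,0,-0.0971,-0.0209,-0.047,0,0,-0.105,-0.0226,-0.0575,0,0,-0.1105,-0.0238,-0.066,0,0,-0.1105,-0.0238,-0.066,0,0]'; python3 - <<'E'
from fit import *
o=bot.get_obs();d=np.array(o['eef_pos'][:2])-[.5615,-.1765]
print('box',d@[.9776,.2104],d@[-.2104,.9776])
T,S=snap('top'),snap('scene')
f=lambda n,c:[((np.array(r['centre'])*[640,400]).round(1).tolist(),round(r['score'],2)) for r in bot.place_of(c,n)[:2]]
a,b=f('tab','top'),f('tab','scene');print(a,b)
if a and b: print(tri(T,a[0][0],S,b[0][0]))
E
```

```text
clock: 22.85
eef_pos: [0.5207, -0.1875, 0.1086]
tool_rot: [-0.105, 0.995, 0.001, -0.002]
ft_force: [-0.8, 0.5, 0.4]
grip_width: 0.0002
grasp_force: 0.3
box -0.04224046251458408 -0.002179945612526253
[([288.8, 108.3], 0.75), ([424.6, 201.1], 0.7)] [([281.6, 129.2], 0.82)]
(array([0.6607, 0.1339, 0.356 ]), np.float64(0.06153492105402007))
```

```bash
python3 -m creep '[-0.004,-0.0008,-0.004,0,0,-0.007,-0.0015,-0.008,0,0,-0.009,-0.002,-0.012,0,0,-0.01,-0.0021,-0.015,0,0,-0.01,-0.0021,-0.017,0,0]'; python3 -m creep '[0,0,-0.002,0,0,0,0,-0.004,0,0,0,0,-0.006,0,0,0,0,-0.008,0,0,0,0,-0.008,0,0]'
```

```text
clock: 23.47
eef_pos: [0.5131, -0.1901, 0.0962]
tool_rot: [-0.105, 0.994, -0.001, 0.002]
ft_force: [-5.2, 2.3, 16.9]
grip_width: -0.0002
grasp_force: 8.1
clock: 23.88
eef_pos: [0.5115, -0.1901, 0.0869]
tool_rot: [-0.105, 0.994, -0.0, -0.0]
ft_force: [-6.3, 1.9, 14.1]
grip_width: -0.0004
grasp_force: 7.2
```

```bash
python3 -m creep '[0,0,-0.003,0,0,0,0,-0.006,0,0,0,0,-0.006,0,0]'; python3 -m creep '[0,0,0.005,0,0,0,0,0.01,0,0,0,0,0.02,0,0,0,0,0.02,0,0]'
```

```text
clock: 24.13
eef_pos: [0.5117, -0.1902, 0.0865]
tool_rot: [-0.105, 0.995, -0.001, 0.001]
ft_force: [-17.6, 5.4, 46.0]
grip_width: -0.0002
grasp_force: 23.2
clock: 24.47
eef_pos: [0.5129, -0.1901, 0.1005]
tool_rot: [-0.105, 0.994, -0.0, 0.001]
ft_force: [0.4, 0.1, 0.5]
grip_width: 0.0002
grasp_force: 0.0
```

It pressed to a hard stop. I retract and check that the cover holds.

```bash
python3 -m creep '[0,0,0.03,0,0,0,0,0.06,0,0,-0.03,0.02,0.1,0,0,-0.07,0.05,0.12,0,0,-0.11,0.08,0.12,0,0,-0.15,0.1,0.12,0,0,-0.15,0.1,0.12,0,0]'; python3 - <<'E'
from edge import *
T,S=snap('top','fin_t.png'),snap('scene','fin_s.png')
p=(.5615,-.1765,.212)
f=lambda n,c:[(np.array(r['centre'])*[640,400]).round(1) for r in bot.place_of(c,n)[:2]]
for n in('tab','drill','earmuffs','wood_rib'):print(n,f(n,'top'),f(n,'scene'))
for th in(0,.05,.11,.2,.4):
  Q=pose(p,[[.06-.122*np.cos(th)+.04*np.sin(th),0,.047+.122*np.sin(th)+.04*np.cos(th)]]); print(th,proj(T,Q),proj(S,Q))
# yellow tab centroid near box
for D,(x0,x1,y0,y1) in((T,(360,470,120,225)),(S,(200,340,90,220))):
  m=cv2.inRange(cv2.cvtColor(D['pixels'],cv2.COLOR_RGB2HSV),(20,190,130),(30,255,255))[y0:y1,x0:x1]
  a=np.argwhere(m)[:,::-1]+[x0,y0]; print(len(a),a.mean(0) if len(a) else 0)
E
```

```text
clock: 25.05
eef_pos: [0.3597, -0.0886, 0.2189]
tool_rot: [-0.105, 0.994, 0.0, -0.001]
ft_force: [-0.5, 0.4, 0.1]
grip_width: -0.0001
grasp_force: 0.0
tab [array([421.4, 204.7])] [array([287.8, 133.8])]
drill [array([287.7, 113.3])] [array([225.2, 299.3])]
earmuffs [array([215. , 137.5])] [array([293.7, 381.8])]
wood_rib [array([328.4, 248. ])] [array([365.5, 203.4])]
0 [[420.3783 204.8847]] [[287.4911 133.7885]]
0.05 [[420.7024 203.9735]] [[286.682  132.1091]]
0.11 [[421.043  202.7164]] [[285.5728 130.1749]]
0.2 [[421.4501 200.5005]] [[283.6282 127.4566]]
0.4 [[421.8771 194.215 ]] [[278.132  122.3328]]
182 [420.7363 205.1429]
142 [270.507  157.2535]
```

With my hand off, the tab reads top (421,205) and scene (288,134). That matches 0 rad, so the cover is latched shut, and the bystanders haven't moved. I'm handing the job in.

```bash
python3 -c "
from workcell import bot
print(bot.job_done())"
```

```text
the job is handed in; nothing more can be done
None
```

The filter is flat in the bay with its rib up, the cover measures shut with the gripper away, the bystanders haven't moved, and the job was handed in at about 25 s; one press peaked at about 46 N, at the closed fingertips on the tab.

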